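# Start the toaster on frozen bread: power strip, lever, defrost key

## Task

The two slices in the toaster are straight from the freezer: get them toasting by switching on the power strip that the toaster is plugged into, then pushing the toaster's lever down until it catches and the bread stays down by itself, then pressing the defrost key (blue, with the snowflake) all the way in and letting it come back out. Leave the red stop key and the grey reheat key alone. Only push with the fingertips: the bread is not to be lifted, and the jars, tub, mug and shaker standing round stay where they are.

Things in the scene. Friction and masses are not known exactly. Their poses are not given: they have to be found in the camera images.
- toaster: Two-slot toaster, black moulded ends and steel sides, 260 (x) x 164 (y) x 162 mm high, firmly fixed where it stands. Origin: centre of its underside, on the worktop; z up; its -x end is the front, which carries the lever and the keys; the slots run along x. Behind it a black cord trails to under the microwave.
- lever_up_top (a point): Centre of the top face of the toaster's silver lever pad while the lever is UP; fixed to the toaster (does not follow the lever), with its axes. Pad 32 (x) x 40 (y) mm, 13 mm thick, from 6 to 38 mm in front of the front end face; this point is 24 mm out of that face, 150 mm above the worktop, 12 mm below the toaster's deck.
- lever (a joint): Lever and bread carriage, m moved straight down: 0 up, end stop 0.036. It pushes back with 1 to 3 N. With the strip on, a catch adds 2 to 3 N from 0.017 on, snaps over at about 0.028 and then holds it at about 0.033 untouched; with the strip off nothing holds it and it springs back up. Push it to the stop and let go.
- defrost_key_top (a point): Centre of the top of the blue defrost key with white snowflake, at rest; fixed to the toaster, with its axes. The keys are round, 23 mm across, 8 mm above the deck (tops 170 mm above the worktop), in a row along the toaster's y at 48 mm spacing, 30 mm behind the front end face. This is the left one (+y).
- defrost_key (a joint): Defrost key, m pressed straight down: 0 at rest, 0.005 fully in (2 N to start, 4 N fully in, springs back).
- stop_key_top (a point): Centre of the top of the red stop key with white square (the middle one), same size and kind; not to be pressed.
- stop_key (a joint): Stop key, m pressed down, 0 at rest, 0.005 fully in.
- reheat_key_top (a point): Centre of the top of the grey reheat key with white loop (the right one, -y), same size and kind; not to be pressed.
- reheat_key (a joint): Reheat key, m pressed down, 0 at rest, 0.005 fully in.
- slice_left_center (a point): Centre of the bread slice in the left slot (+y), 114 (along the slot) x 13 x 91 mm, loose; it stands on the carriage and goes down with it, its top about 30 mm out of the slot while the lever is up, about flush when down.
- slice_right_center (a point): Centre of the bread slice in the right slot (-y), the same.
- strip: White power strip, five sockets, firmly fixed on the worktop, 54 (x) x 315 (y) x 42 mm high; a black plug stands 64 mm high in it (76 mm from the origin on +y), cords trail to under the microwave. Origin: centre of its underside; long axis y, z up; the rocker switch is at its -y end, nearer the robot.
- rocker_high_side (a point): Middle of the top of the rocker half that stands up while off, 47 mm above the worktop, fixed to the strip, with its axes. Rocker 24 mm along the strip's x, 12 mm along y; pivot along y, 8.5 mm to +x of this point. Surround 42 mm high. To switch on, push this -x half down by its outer part (centre of the finger 4 to 7 mm further to -x); the other half rises. 3 N, goes down 3 to 4 mm.
- strip_switch (a joint): Rocker angle, rad: 0 off, 0.349 fully on; on counts from 0.2. It stays where it is left.
- jam_center (a point): Jam jar, red lid, 61 mm across, 75 mm high, loose; point half-way up.
- honey_center (a point): Honey jar, red lid, 55 mm across, 85 mm high, loose; point half-way up.
- spread_center (a point): Spread tub, green and white, 96 x 137 x 53 mm, loose; point half-way up.
- mug_center (a point): Brown mug, 98 x 132 mm with its handle, 89 mm high, loose; point half-way up.
- shaker_center (a point): Glass salt shaker with grey top, 37 mm across, 69 mm high, loose; point half-way up.
Mind the look-alikes: they are no part of the job. Leave any black look-alike of the part that bears slice_left_center alone.

How it is judged:
By the outcome, as a careful person would: the job done as asked, in the order asked, and still so for the second after the job is handed in, with the robot touching nothing.
It also fails if it takes over 54 s, if anything falls off the work surface, if the arm or the gripper's body presses on something with over 40 N, if the wrist force passes 120 N, or if a joint passes its speed limit or range.

## Robot

A 7-joint arm with a two-finger parallel gripper is mounted at the origin on a cart in front of the work surface, level with it; the furniture and walls round the work are solid. World frame = base frame: x ahead of the robot, y to its left, z up, the work surface at z = 0. Lengths are in m, angles in rad, forces in N, time in s.
With the tool pointing down it reaches from about 0.4 to 0.85 m from the base axis. Payload 4.5 kg.
Tool frame: the origin (TCP) lies at the centre of the arm's flange, where the gripper is bolted on; the fingertips stand 166 mm ahead of it and the grasp point (between the pads) lies 147 mm ahead of it (r.grip_depth is the distance from the TCP to the grasp point, in m); z points along the fingers, y is the line along which they close (so a half turn about z gives the same grasp; the last joint's range is limited). The gripper opens to 88 mm and grips with 3 to 60 N. Pads are 18 mm wide; open, the fingers measure 123 mm over their backs; the gripper's body (75 mm by 187 mm) begins 45 mm behind the grasp point.
Start: joints at [-1.072, 0.689, -0.195, 1.565, 0.157, 0.902, -0.215], TCP at [0.28, 0.559, 0.405] pointing down, gripper open.
Joint ranges: [-3.01, 3.01], [-0.46, 2.08], [-1.47, 1.51], [0.13, 2.56], [-1, 4.14], [0.04, 2.09], [-2.66, 2.66]. Speed limits (rad/s): [2.57, 2.57, 3.14, 3.14, 3.14, 3.14, 3.14].

## Interface

Orientations are given as a unit quaternion [x, y, z, w].
In Python, from plant import status, cams, r, finder gives the robot as it stands.
- The arm moves only by the tool play_rows, never from a script. Its argument "rows" is a list of rows, each a list of 7 numbers: the opening in per cent of the stroke, from 0 (shut) to 100 (fully open), then the shift along the tool's x, y, z in m, then the turn, a rotation vector about the tool's x, y, z in degrees. A call has 1 to 8 rows; each row shifts and turns the commanded pose from where the row before left it, along the tool's axes as they then stand; what a row does not reach is not made up. A row lasts 1/8 s, in which the tool goes at most 62.5 mm and 10.7 degrees, less where a joint would pass 70% of its speed; a pose out of reach is approached as far as the arm can. A call with a gripper value outside its range is refused whole. The fingers move at their own pace and stop on an object; "grip_force" is the grip in N (left out, the last holds). Time passes only in rows, so rows that do not move let the fingers close. It gives the time, the measured TCP pose, the force, the opening and the grip force at its end, in the units of the state.
- status.get_state(): the state, without advancing time (a new reading comes with each control period).
- cams.snapshot(name): name is "side" or "top"; returns the picture (384x512x3 uint8, red, green, blue); there is no depth.
- cams.camera_params(name): a dict with "vfov" (degrees; the focal length in pixels is half the picture's height over the tangent of half this angle, whatever the lens; pixels are square), "cx", "cy" (the principal point, pixels), "R" (3x3) and "t" (3): a world point X has camera coordinates R X + t. Camera axes: x right, y down, z forward; pixel columns grow to the right and rows downward; lengths in m; the calibration is good to about 2 mm. A picture is of the moment at which its call begins. camera_params takes no time and is no camera call.
- r.finish_job(): hands the job in; it is judged then, once.
Trained networks look in the newest picture that a camera, given by its name, has taken for a name from the list of things; names that differ only in an ending like _2 or _b are one class to them, and where a whole thing is asked for, a point or a joint stands for the part that bears it (a point fixed in the world has none). Each returns a list of dicts, best first, with "score" (0 to 1); they miss things now and then, are a little off and sometimes report something else, mostly with a low value. They report only what shows in the picture. A call takes as long as a camera call. They do not tell look-alikes from the thing itself.
- finder.spot_in(camera, label): "at" ([x, y, z] in m, in the coordinates of the camera as it stood for that picture, good to about 4 mm: the middle of the surface that is visible of it).
- finder.regions_of(camera, label): "mask" (384x512 bool, what is visible of it).
The state is a dict: "clock": time; "q": joint angles; "qd": joint speeds; "joint_torque": joint torques, N m; "tool_pos": TCP position; "eef_rot": TCP orientation; "contact_force": force on the tool from outside, world axes, zero at the start; "moment": the same for the moment, N m; "opening": opening from 0.0 (shut) to 1.0 (fully open); "finger_force": force on a finger pad.
Only numpy, scipy, OpenCV 4.12 (cv2) and the standard library are available. Lean on these libraries where they do the work, as an engineer would, in place of code of your own. Each camera call takes 0.05 s, during which the arm holds its last target. There are 200 camera calls.

## Working session

There is one attempt and no reset: what is moved stays moved. The work goes in short steps, Python scripts to look and compute and a tool call to move; the robot and the scene stay as the last step left them, time stands still between calls to the robot, and variables do not carry over. Pictures are saved under pics/ and viewed, at most 10 in all, crops included, and the job is handed in when it is done.

Besides the shell and the picture viewer there is one more tool, called after ">>>" as a command line: name --pt "numbers of a row" for each row, then --argument value for the rest. play_rows: Moves the arm, as the interface text tells. Its arguments: {"type":"object","properties":{"rows":{"type":"array","items":{"type":"array","items":{"type":"number"}}},"grip_force":{"type":"number"}},"required":["rows"]}

```bash
mkdir -p pics; ls
cat > h.py <<'E'
import numpy as np, cv2
from plant import status, cams, r, finder
def P(c):
    p=cams.camera_params(c); p['f']=192/np.tan(np.radians(p['vfov'])/2); p['R']=np.array(p['R']); p['t']=np.array(p['t']); return p
def w(c,a): p=P(c); return p['R'].T@(np.array(a)-p['t'])
def px(c,X):
    p=P(c); q=p['R']@np.array(X)+p['t']; return p['f']*q[:2]/q[2]+[p['cx'],p['cy']]
def ray(c,uv,z):
    p=P(c); d=p['R'].T@np.array([(uv[0]-p['cx'])/p['f'],(uv[1]-p['cy'])/p['f'],1]); o=-p['R'].T@p['t']; return o+d*(z-o[2])/d[2]
def snap(c,n):
    i=cams.snapshot(c); cv2.imwrite(f'pics/{n}.png',i[:,:,::-1]); return i
E
python3 - <<'E'
from h import *
np.set_printoptions(precision=3,suppress=True)
a=snap('top','t0');b=snap('side','s0')
for c in('top','side'):
    p=P(c);print(c,p['vfov'],p['cx'],p['cy'],-p['R'].T@p['t'],p['R'].ravel())
    for n in ['toaster','lever_up_top','lever','defrost_key','stop_key','reheat_key','strip','strip_switch','slice_left_center','slice_right_center','jam_center','honey_center','spread_center','mug_center','shaker_center']:
        try: print(n,[(round(d['score'],2),w(c,d['at']),px(c,w(c,d['at'])).round()) for d in finder.spot_in(c,n)[:3]])
        except Exception as e: print(n,e)
s=status.get_state();print(s)
E
```

```text
pics
top 42.67412227521517 259.39766657303954 186.0635599824067 [ 0.002 -0.182  1.452] [ 0.352 -0.936  0.001 -0.848 -0.319 -0.423  0.397  0.148 -0.906]
toaster [(0.58, array([ 0.538, -0.071,  0.158]), array([289., 206.]))]
lever_up_top [(0.91, array([ 0.541, -0.071,  0.152]), array([289., 206.]))]
lever [(0.7, array([ 0.454, -0.085,  0.147]), array([283., 235.])), (0.61, array([0.548, 0.206, 0.043]), array([205., 189.])), (0.51, array([ 0.539, -0.074,  0.154]), array([290., 207.]))]
defrost_key [(0.39, array([ 0.498, -0.031,  0.169]), array([271., 213.]))]
stop_key []
reheat_key [(0.39, array([ 0.511, -0.121,  0.172]), array([303., 219.]))]
strip [(0.81, array([0.549, 0.206, 0.04 ]), array([205., 189.]))]
strip_switch []
slice_left_center [(0.65, array([0.387, 0.078, 0.067]), array([222., 246.]))]
slice_right_center [(0.76, array([ 0.598, -0.091,  0.189]), array([303., 186.]))]
jam_center [(0.64, array([ 0.647, -0.321,  0.073]), array([377., 213.]))]
honey_center [(0.87, array([ 0.528, -0.313,  0.083]), array([365., 246.]))]
spread_center [(0.73, array([ 0.435, -0.373,  0.053]), arra
[... 1025 characters left out ...]
read_center [(0.64, array([ 0.395, -0.363,  0.052]), array([298., 277.])), (0.62, array([0.541, 0.203, 0.036]), array([219., 190.]))]
mug_center [(0.72, array([0.388, 0.408, 0.06 ]), array([157., 178.]))]
shaker_center []
{'clock': 1.6, 'q': array([-1.072,  0.689, -0.195,  1.565,  0.157,  0.902, -0.215]), 'qd': array([ 0.   , -0.   ,  0.002, -0.001, -0.001,  0.001, -0.   ]), 'joint_torque': array([  0.001, -52.749,  -1.267, -15.374,  -0.052,  -0.001,   0.   ]), 'tool_pos': array([0.28 , 0.559, 0.405]), 'eef_rot': array([0.23 , 0.973, 0.   , 0.   ]), 'contact_force': array([-0.395,  0.063, -0.106]), 'moment': array([-0.043,  0.026,  0.047]), 'finger_force': 0.0, 'opening': 0.9989860873336092}
```

```bash
python3 -c "
import cv2,numpy as np
a=cv2.imread('pics/t0.png');b=cv2.imread('pics/s0.png')
cv2.imwrite('pics/t0b.png',cv2.resize(a,(800,600),interpolation=cv2.INTER_CUBIC));cv2.imwrite('pics/s0b.png',cv2.resize(b,(800,600),interpolation=cv2.INTER_CUBIC))"
```

```text
(no output)
```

View pics/t0b.png

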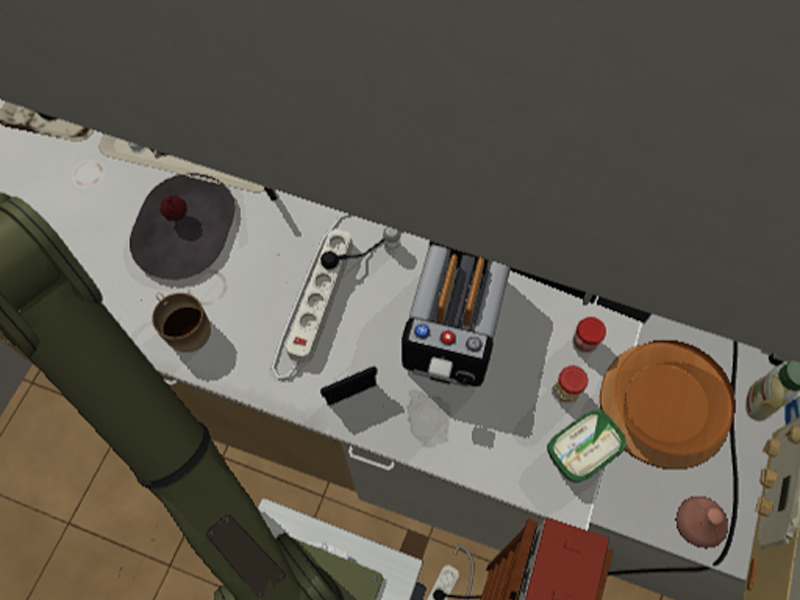

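View pics/s0b.png

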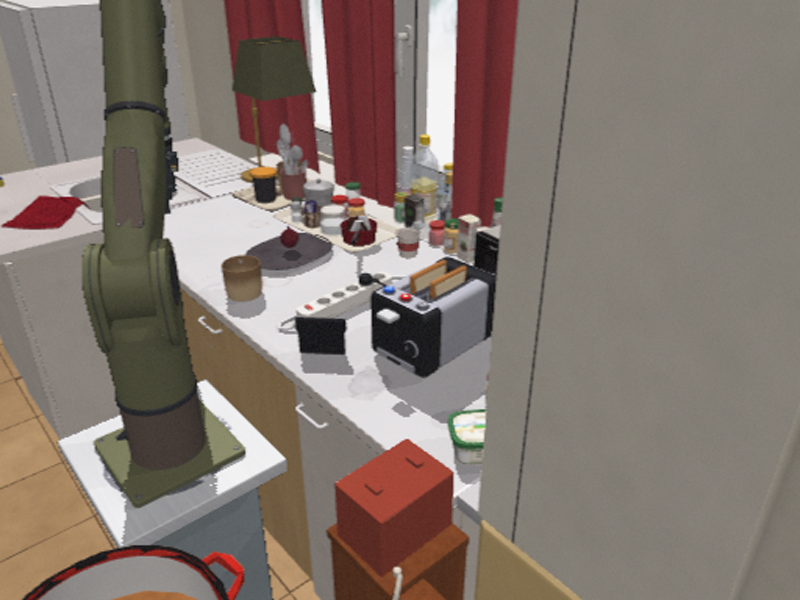

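Run:
```python
import cv2
a=cv2.imread('pics/t0.png');b=cv2.imread('pics/s0.png')
A=cv2.resize(a[140:260,170:330],(800,600),interpolation=cv2.INTER_CUBIC)
cv2.imwrite('pics/t0c.png',A)
c=cv2.resize(b[160:250,170:290],(800,600),interpolation=cv2.INTER_CUBIC)
cv2.imwrite('pics/s0c.png',c)
```

```text
(no output)
```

View pics/t0c.png

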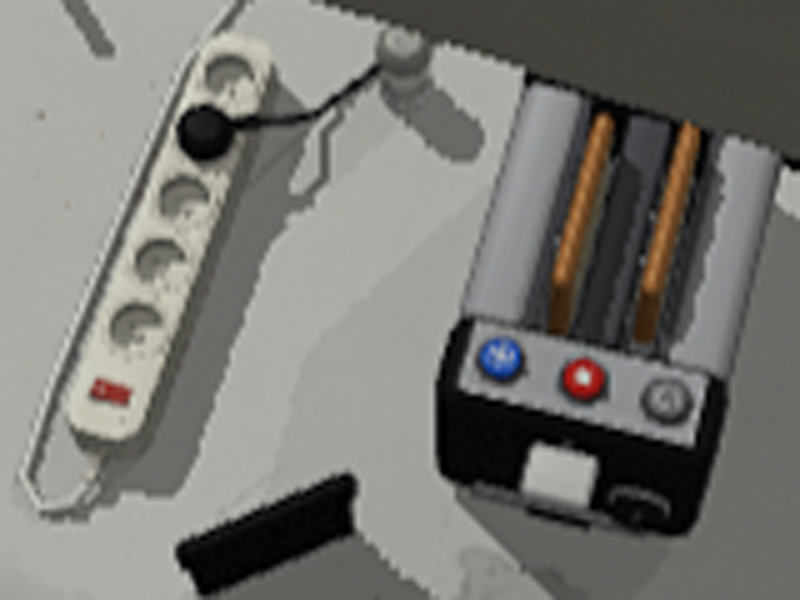

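View pics/s0c.png

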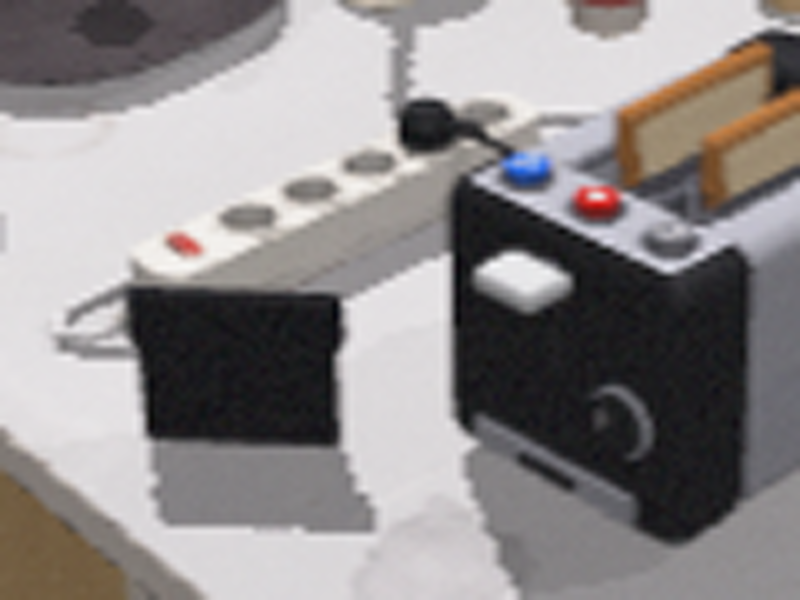

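The top crop shows: rocker (110,391), blue/red/grey keys (500,358)/(584,379)/(668,401), lever pad (561,472). The white strip with the red rocker holds the black plug, so it is the strip meant. The black slab at (265,535) is the slice look-alike and stays untouched. The only snowflake-blue key is the left one.

Run:
```python
from h import *
np.set_printoptions(precision=4,suppress=True)
T=lambda u,v:((u+.5)/5-.5+170,(v+.5)/5-.5+140)
S=lambda u,v:((u+.5)/6.6667-.5+170,(v+.5)/6.6667-.5+160)
for n,t,s,z in [('rock',(110,391),(184,243),.0455),('blue',(500,356),(527,162),.170),('red',(584,377),(598,197),.170),('grey',(668,399),(671,233),.170),('lever',(561,468),(518,272),.150)]:
    print(n,ray('top',T(*t),z),ray('side',S(*s),z))
# strip yaw via mask, keys dir
p=P('top')
for n in ['strip','toaster']:
    d=finder.regions_of('top',n)
    m=d[0]['mask'];ys,xs=np.nonzero(m); 
    if n=='strip':
        X=np.array([ray('top',q,.04)[:2] for q in zip(xs,ys)]).astype(np.float32)
        print(n,d[0]['score'],m.sum(),cv2.minAreaRect(X), np.linalg.eigh(np.cov(X.T))[1])
s=status.get_state(); from scipy.spatial.transform import Rotation as R
print(R.from_quat(s['eef_rot']).as_matrix())
```

```text
rock [0.4443 0.2047 0.0455] [0.4411 0.2046 0.0455]
blue [ 0.5016 -0.0263  0.17  ] [ 0.5006 -0.0246  0.17  ]
red [ 0.5063 -0.0748  0.17  ] [ 0.504  -0.0744  0.17  ]
grey [ 0.5103 -0.123   0.17  ] [ 0.5073 -0.1233  0.17  ]
lever [ 0.4579 -0.0791  0.15  ] [ 0.4505 -0.0781  0.15  ]
strip 0.72 1945 ((0.5503268837928772, 0.21181932091712952), (0.1116751953959465, 0.3811987638473511), 84.09681701660156) [[ 0.0607 -0.9982]
 [-0.9982 -0.0607]]
[[-0.8939  0.4483  0.0001]
 [ 0.4483  0.8939  0.0001]
 [-0.      0.0001 -1.    ]]
```

>>> play_rows --pt "0 -0.035 -0.027 0.005 0 0 0" --pt "0 -0.035 -0.027 0.005 0 0 0" --pt "0 -0.035 -0.027 0.005 0 0 0" --pt "0 -0.035 -0.027 0.005 0 0 0" --pt "0 -0.035 -0.027 0.005 0 0 0" --pt "0 -0.035 -0.027 0.005 0 0 0" --pt "0 -0.035 -0.027 0.005 0 0 0" --pt "0 -0.035 -0.027 0.005 0 0 0"

```text
clock: 2.7
tool_pos: [0.4343, 0.2389, 0.3648]
eef_rot: [0.23, 0.973, 0.0, 0.0]
contact_force: [0.1, 0.0, -0.6]
opening: 0.122
finger_force: 0.0
```

>>> play_rows --pt "0 0 0 0.01 0 0 10" --pt "0 0 0 0.01 0 0 10" --pt "0 0 0 0.01 0 0 10" --pt "0 0 0 0.01 0 0 10" --pt "0 0 0 0.01 0 0 10" --pt "0 0 0 0.01 0 0 10" --pt "0 0 0 0 0 0 0" --pt "0 0 0 0 0 0 0"

```text
clock: 3.7
tool_pos: [0.4338, 0.2403, 0.305]
eef_rot: [0.685, 0.729, 0.0, -0.0]
contact_force: [-0.1, 0.8, -0.0]
opening: 0.004
finger_force: 0.0
```

```bash
cat >> h.py <<'E'
from scipy.spatial.transform import Rotation as Ro
def go(X,yaw):
    """X target tip position, yaw = heading of tool x (deg): print shift in tool axes and turns"""
    s=status.get_state(); M=Ro.from_quat(s['eef_rot']).as_matrix()
    tip=s['tool_pos']+.166*M[:,2]
    h=np.degrees(np.arctan2(M[1,0],M[0,0]))
    tgt=np.array(X)+[0,0,.166]
    print('clk',s['clock'],'tip',tip.round(4),'tilt',M[:2,2].round(4),'head',round(h,2),'F',np.round(s['contact_force'],2),'q',np.round(s['q'],2))
    c,n=np.cos(np.radians(yaw)),np.sin(np.radians(yaw))
    Y=np.array([[c,n,0],[n,-c,0],[0,0,-1]]).T
    R_=Ro.from_matrix(M.T@Y).as_rotvec(degrees=True)
    print('shift(before turn)',(M.T@(tgt-s['tool_pos'])).round(4),'shift(after turn)',(Y.T@(tgt-s['tool_pos'])).round(4),'turn',R_.round(2))
E
python3 - <<'E'
from h import *
T=lambda u,v:((u+.5)/5-.5+170,(v+.5)/5-.5+140)
pts=np.array([ray('top',T(*u),.04)[:2] for u in[(232,76),(184,197),(160,260),(135,325),(110,391)]])
d=pts[0]-pts[-2];print(pts,np.degrees(np.arctan2(d[1],d[0])))
go((.442,.218,.06),93.5)
i=snap('top','t1')
cv2.imwrite('pics/t1c.png',cv2.resize(i[140:260,130:290],(800,600),interpolation=cv2.INTER_CUBIC))
E
```

```text
[[0.67599187 0.22117057]
 [0.58411524 0.21588311]
 [0.53816453 0.21264056]
 [0.49183743 0.20951398]
 [0.4460189  0.20619455]] 3.621870758525917
clk 3.7 tip [0.4338 0.2404 0.139 ] tilt [0.0004 0.0005] head 93.54 F [-0.1   0.77 -0.03] q [-0.64  0.69  0.06  2.05 -0.11  0.4  -0.43]
shift(before turn) [-0.0228  0.0068  0.079 ] shift(after turn) [-0.0228  0.0069  0.079 ] turn [ 0.03 -0.03  0.04]
```

View pics/t1c.png

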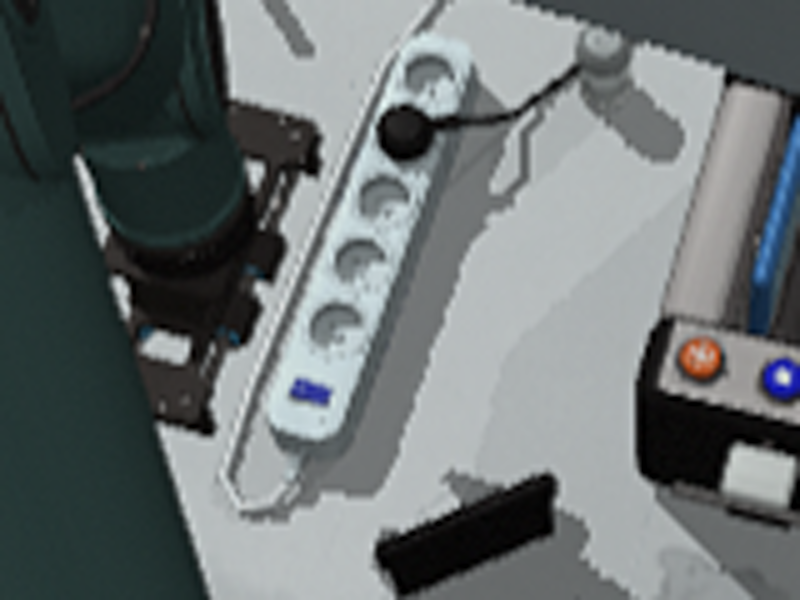

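The picture (colours swapped in my crop) shows the gripper just left of the strip, rocker at (310,391). Moving over it and pressing.

>>> play_rows --pt "0 -0.0115 0.0035 0.02 0 0 0" --pt "0 -0.0115 0.0035 0.03 0 0 0" --pt "0 0 0 0.029 0 0 0" --pt "0 0 0 0 0 0 0" --pt "0 0 0 0.006 0 0 0" --pt "0 0 0 0.005 0 0 0" --pt "0 0 0 0 0 0 0"

```text
clock: 4.62
tool_pos: [0.442, 0.2178, 0.215]
eef_rot: [0.686, 0.728, 0.0, 0.0]
contact_force: [-0.6, -0.3, 0.8]
opening: 0.002
finger_force: 0.0
```

Run:
```python
from h import *
go((.442,.218,.043),93.5)
```

```text
clk 4.625 tip [0.4421 0.2178 0.049 ] tilt [0.0005 0.0004] head 93.4 F [-0.6  -0.26  0.85] q [-0.57  0.86  0.02  2.1  -0.1   0.18 -0.39]
shift(before turn) [0.0002 0.     0.006 ] shift(after turn) [0.0002 0.     0.006 ] turn [ 0.03 -0.02 -0.1 ]
```

>>> play_rows --pt "0 0 0 0.003 0 0 0" --pt "0 0 0 0.002 0 0 0" --pt "0 0 0 0.001 0 0 0" --pt "0 0 0 0 0 0 0"

```text
clock: 5.12
tool_pos: [0.4419, 0.2193, 0.2104]
eef_rot: [0.685, 0.728, 0.002, -0.001]
contact_force: [-2.7, 3.9, 14.7]
opening: 0.003
finger_force: 7.7
```

>>> play_rows --pt "0 0 0 -0.02 0 0 0" --pt "0 0 0 -0.045 0 0 0" --pt "0 0 0 -0.045 0 0 10" --pt "0 0 0 -0.045 0 0 10" --pt "0 0 0 -0.03 0 0 10" --pt "0 0 0 0 0 0 10" --pt "0 0 0 0 0 0 10" --pt "0 0 0 0 0 0 10"

```text
clock: 6.12
tool_pos: [0.4417, 0.2176, 0.394]
eef_rot: [0.959, 0.285, 0.0, -0.0]
contact_force: [0.4, 0.1, -0.2]
opening: 0.0
finger_force: 0.0
```

>>> play_rows --pt "0 0 0 0 0 0 10" --pt "0 0 0 0 0 0 10" --pt "0 0 0 0 0 0 8.6" --pt "0 0 0 0 0 0 0"

```text
clock: 6.62
tool_pos: [0.4417, 0.2177, 0.3936]
eef_rot: [0.999, 0.043, -0.0, 0.0]
contact_force: [0.8, 0.4, 0.1]
opening: 0.007
finger_force: 0.0
```

Run:
```python
from h import *
go((.4495,-.079,.165),4.8)
b=snap('side','s2')[:,:,::-1]
print(finder.spot_in('side','strip_switch')[:2])
a=cv2.imread('pics/s0.png')
f=lambda x:cv2.resize(x[180:210,185:225],(400,300),interpolation=cv2.INTER_CUBIC)
cv2.imwrite('pics/s2c.png',np.hstack([f(a),f(b)]))
```

```text
clk 6.625 tip [0.4417 0.2177 0.2276] tilt [-0.0001 -0.0004] head 4.88 F [0.84 0.37 0.09] q [-0.91  0.61  0.59  1.99 -0.52  0.69 -1.48]
shift(before turn) [-0.0174  0.2963  0.0628] shift(after turn) [-0.0171  0.2963  0.0626] turn [0.02 0.01 0.08]
[]
```

View pics/s2c.png

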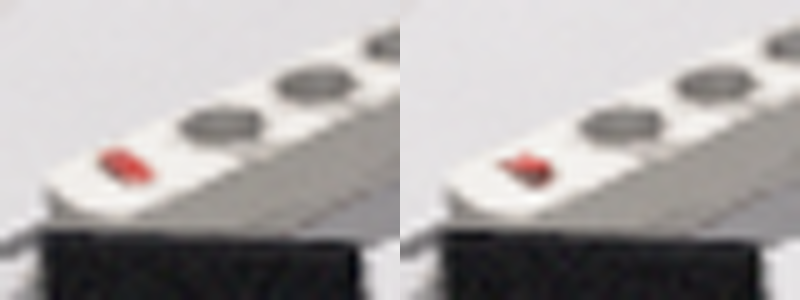

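The right half of the rocker (525,168) now stands up and the left is down, so the strip has switched. On to the lever.

>>> play_rows --pt "0 -0.003 0.042 0 0 0 0" --pt "0 -0.003 0.042 0 0 0 0" --pt "0 -0.003 0.042 0 0 0 0" --pt "0 -0.002 0.042 0 0 0 0" --pt "0 -0.002 0.042 0 0 0 0" --pt "0 -0.002 0.043 0 0 0 0" --pt "0 -0.002 0.043 0 0 0 0" --pt "0 0 0 0 0 0 0"

```text
clock: 7.72
tool_pos: [0.4493, -0.0824, 0.3942]
eef_rot: [0.999, 0.039, 0.001, 0.001]
contact_force: [0.4, 0.5, 1.1]
opening: 0.005
finger_force: 0.0
```

Run:
```python
from h import *
go((.4495,-.079,.153),4.8)
i=snap('side','s3'); print(px('side',(.4515,-.079,.15)))
cv2.imwrite('pics/s3c.png',cv2.resize(i[130:250,190:350,::-1],(800,600),interpolation=cv2.INTER_CUBIC))
```

```text
clk 7.725 tip [ 0.4496 -0.0827  0.2282] tilt [ 0.0017 -0.0016] head 4.48 F [0.37 0.46 1.14] q [-0.24  0.54  0.51  2.09 -0.45  0.61 -0.92]
shift(before turn) [ 0.0003 -0.0035  0.0752] shift(after turn) [ 0.0005 -0.0034  0.0752] turn [ 0.1  -0.09 -0.32]
[247.69177089 200.38004184]
```

View pics/s3c.png

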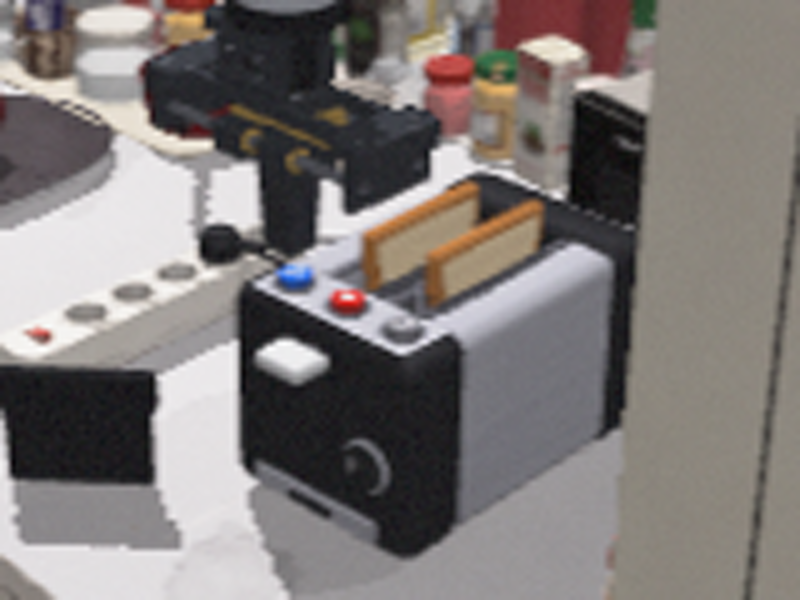

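>>> play_rows --pt "0 0 0 0.025 0 0 0" --pt "0 0 0 0.025 0 0 0" --pt "0 0 0 0.018 0 0 0" --pt "0 0 0 0 0 0 0"

```text
clock: 8.28
tool_pos: [0.4494, -0.0774, 0.3248]
eef_rot: [0.999, 0.043, -0.001, -0.001]
contact_force: [0.0, 0.1, -0.0]
opening: 0.008
finger_force: 0.0
```

Run:
```python
from h import *
go((.4495,-.079,.114),4.8)
```

```text
clk 8.275 tip [ 0.4489 -0.0772  0.1588] tilt [-0.0027  0.0016] head 4.95 F [ 0.01  0.11 -0.03] q [-0.16  0.66  0.37  2.16 -0.56  0.43 -0.82]
shift(before turn) [0.0001 0.0017 0.0448] shift(after turn) [0.     0.0016 0.0448] turn [-0.1   0.15  0.15]
```

>>> play_rows --pt "0 0 0 0.01 0 0 0" --pt "0 0 0 0.01 0 0 0" --pt "0 0 0 0.01 0 0 0" --pt "0 0 0 0.01 0 0 0" --pt "0 0 0 0.005 0 0 0" --pt "0 0 0 0 0 0 0"

```text
clock: 9.02
tool_pos: [0.45, -0.0787, 0.2806]
eef_rot: [0.999, 0.042, 0.0, -0.0]
contact_force: [0.8, 1.5, 3.3]
opening: 0.007
finger_force: 1.6
```

>>> play_rows --pt "0 0 0 0.001 0 0 0" --pt "0 0 0 0.001 0 0 0" --pt "0 0 0 0 0 0 0"

```text
clock: 9.4
tool_pos: [0.4497, -0.0788, 0.2801]
eef_rot: [0.999, 0.042, 0.001, -0.0]
contact_force: [-1.1, 2.4, 21.1]
opening: 0.004
finger_force: 10.5
```

>>> play_rows --pt "0 0 0 -0.01 0 0 0" --pt "0 0 0 -0.03 0 0 0" --pt "0 0 0 -0.04 0 0 0" --pt "0 0 0 -0.03 0 0 0" --pt "0 0 0 0 0 0 0"

```text
clock: 10.02
tool_pos: [0.4497, -0.0792, 0.39]
eef_rot: [0.999, 0.041, 0.002, 0.0]
contact_force: [0.3, -0.2, -0.3]
opening: 0.008
finger_force: 0.0
```

Run:
```python
from h import *
go((.501,-.0255,.18),4.8)
i=snap('side','s4')
cv2.imwrite('pics/s4c.png',cv2.resize(i[130:250,190:350,::-1],(800,600),interpolation=cv2.INTER_CUBIC))
```

```text
clk 10.025 tip [ 0.4502 -0.0793  0.224 ] tilt [ 0.0031 -0.0009] head 4.75 F [ 0.32 -0.2  -0.28] q [-0.25  0.55  0.51  2.09 -0.47  0.6  -0.9 ]
shift(before turn) [ 0.0554 -0.0493  0.0441] shift(after turn) [ 0.0556 -0.0492  0.044 ] turn [ 0.06 -0.18 -0.05]
```

View pics/s4c.png

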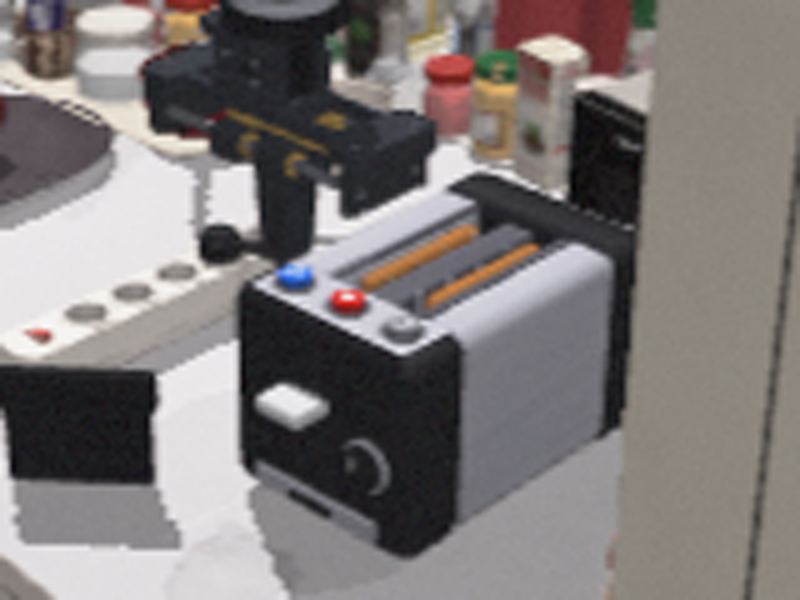

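The lever has caught (pad at (290,408), bread flush with the slots). Now the blue key at (296,275).

>>> play_rows --pt "0 0.018 -0.016 0 0 0 0" --pt "0 0.019 -0.017 0 0 0 0" --pt "0 0.018 -0.016 0 0 0 0" --pt "0 0 0 0.02 0 0 0" --pt "0 0 0 0.02 0 0 0" --pt "0 0 0 0 0 0 0" --pt "0 0 0 0 0 0 0"

```text
clock: 10.95
tool_pos: [0.5002, -0.0257, 0.3484]
eef_rot: [0.999, 0.041, -0.001, 0.0]
contact_force: [0.5, -0.3, 0.5]
opening: 0.006
finger_force: 0.0
```

Run:
```python
from h import *
go((.501,-.0255,.165),4.8)
```

```text
clk 10.95 tip [ 0.5    -0.0257  0.1824] tilt [-0.001  -0.0002] head 4.73 F [ 0.55 -0.32  0.54] q [-0.33  0.67  0.47  2.01 -0.54  0.58 -0.97]
shift(before turn) [ 0.0008 -0.0001  0.0174] shift(after turn) [ 0.0008 -0.0001  0.0174] turn [ 0.01  0.06 -0.07]
```

>>> play_rows --pt "0 0 0 0.008 0 0 0" --pt "0 0 0 0.005 0 0 0" --pt "0 0 0 0.003 0 0 0" --pt "0 0 0 0.002 0 0 0" --pt "0 0 0 0 0 0 0"

```text
clock: 11.58
tool_pos: [0.5003, -0.0255, 0.3314]
eef_rot: [0.999, 0.042, 0.0, -0.0]
contact_force: [-0.8, 0.1, 9.0]
opening: 0.007
finger_force: 4.3
```

>>> play_rows --pt "0 0 0 0.001 0 0 0" --pt "0 0 0 0 0 0 0" --pt "0 0 0 0 0 0 0"

```text
clock: 11.95
tool_pos: [0.5003, -0.0256, 0.3313]
eef_rot: [0.999, 0.041, 0.001, -0.001]
contact_force: [-3.4, 0.8, 17.0]
opening: 0.007
finger_force: 8.8
```

>>> play_rows --pt "0 0 0 -0.01 0 0 0" --pt "0 0 0 -0.03 0 0 0" --pt "0 0 0 -0.04 0 0 0" --pt "0 0 0 -0.04 0 0 0" --pt "0 0 0 0 0 0 0" --pt "0 0 0 0 0 0 0"

```text
clock: 12.7
tool_pos: [0.5, -0.0251, 0.4492]
eef_rot: [0.999, 0.042, -0.001, -0.0]
contact_force: [0.3, -0.0, 0.4]
opening: 0.006
finger_force: 0.0
```

Run:
```python
from h import *
i=snap('side','s5')
cv2.imwrite('pics/s5c.png',cv2.resize(i[130:250,190:350,::-1],(800,600),interpolation=cv2.INTER_CUBIC))
```

```text
(no output)
```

View pics/s5c.png

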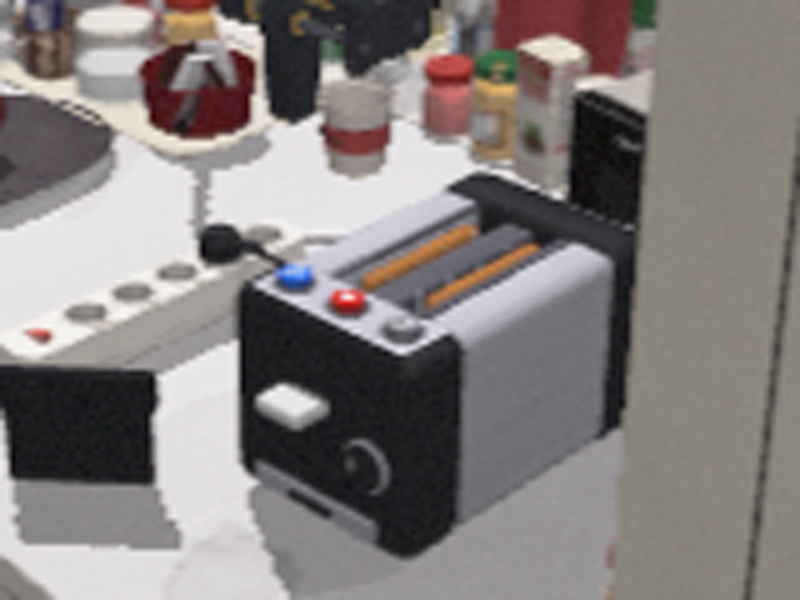

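The lever is still down at (290,408), the blue key at (296,275) is back out, the rocker is on, and the gripper is clear.

```bash
python3 -c "
from plant import r
print(r.finish_job())"
```

```text
the job is handed in; nothing more can be done
None
```

I switched on the power strip, pushed the lever down until it caught, then pressed the defrost key fully in and let it come back out; I then handed the job in at about 13 s on the robot clock.

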